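# Clamp the solenoid in the pin-bar jig and hold the lock pin home

## Task

Stand the upright solenoid on its disc in the open jaws of the blue jig. Then pull up the red lock knob, slide the tube section one hole towards the solenoid so that its jaw closes on the disc, and let the pin fully down into that next hole. Finish while still gripping the knob with the pin home (I will secure it while you hold it down), and leave the other things on the bench alone.

Things in the scene. Friction and masses are not known exactly. Their poses are not given: they have to be found in the camera images.
- solenoid_mid (a point): Dark brown solenoid body standing upright: a disc foot 70 mm across and 30 mm high with a tube 38 mm across on it, 100 mm high in all, 0.4 kg. This point is on its axis 50 mm above its underside. z is up along it; the tube leans slightly, 4 degrees along y (5 mm off the axis at one end).
- seat (a point): Point on the jig's fixed base plate (104x296 mm, top 10 mm above the bench) where the middle of the solenoid's underside stands when the disc touches both white faces of the V jaw (42 mm high). x runs across the jig, y along its bar towards the V jaw. The disc may be set down 3 to 20 mm short of it (-y) and 6 mm to a side: the closing jaw pushes it home along the slippery faces.
- knob (a point): Centre of the round red lock knob (28 mm across) on the blue tube section, 74 mm above the bench when the pin is home; its gripping band reaches from 8 mm below to 12 mm above this point. A steel boss 22 mm across ends 16 mm below it, the section's top lies 29 mm below. Axes as the seat's: the section slides along y towards the solenoid. Its jaw has a lip, top 49 mm above the bench.
- hole_next (a point): Mouth (in the top of the perforated square bar, 40 mm above the bench) of the hole into which the pin is to go, 30 mm along y from the hole it starts in. Holes are 11 mm wide, the round-nosed pin 8 mm. Axes as the seat's.
- lock_plunger (a joint): Lift of the lock knob in m: 0 = pin fully home, 10 mm deep in a hole; about 0.010 = its nose rests on the bar between holes; 0.015 = upper stop. A spring pulls it down with 4 N at 0, rising to 9 N at the stop.
- section (a joint): Travel of the tube section in m, along the seat's y towards the solenoid: about 0 at the start (pinned with 1.5 mm play either way), 0.030 at the next hole. It slides with about 3 N once the pin is lifted more than 10 mm. At 0.032 its jaw touches a solenoid that is home in the V jaw.
- lying_solenoid: Bystander: solenoid body lying on its side, 62x124x60 mm.
- tape: Bystander: yellow roll of tape, 64 mm across, 18 mm high.
- screwdriver: Bystander: screwdriver with orange handle, 174 mm long, 25 mm high.
- pliers: Bystander: blue pliers, 178 mm long, 14 mm high.
- reel: Bystander: reel of solder wire, 57 mm across, 53 mm high.
- yoke: Bystander: grey horseshoe yoke plate, 73x72x8 mm.
- coil_5: Bystander: orange wound coil, 46 mm wide, 53 mm high, one of the front three loose ones of the two rows along the right side of the bench (the others are fixed).
- coil_6: Bystander: orange wound coil, as coil_5.
- coil_11: Bystander: orange wound coil, as coil_5.
Things that resemble listed ones, but are neither listed nor needed, are in the scene too. Leave any green or yellow look-alike of the part that bears solenoid_mid alone.

How it is judged:
By the outcome, as a careful person would: the job done as asked, in the order asked, and still so for the second after the job is handed in, while the arm keeps its last pose, push and grip.
It also fails if it takes over 42 s, if anything falls off the work surface, if the arm or the gripper's body presses on something with over 40 N, if the wrist force passes 120 N, or if a joint passes its speed limit or range.

## Robot

A 7-joint arm with a two-finger parallel gripper is mounted at the origin on a cart in front of the work surface, level with it; the furniture and walls round the work are solid. World frame = base frame: x ahead of the robot, y to its left, z up, the work surface at z = 0. Lengths are in mm, angles in rad, forces in N, time in s.
With the tool pointing down it reaches from about 400 to 875 mm from the base axis. Payload 4.4 kg.
Tool frame: the origin (TCP) lies at the very end of the fingers, on their centre line; the grasp point (between the pads) lies 19 mm behind it; z points along the fingers, y is the line along which they close (so a half turn about z gives the same grasp; the last joint's range is limited). The gripper opens to 85 mm and grips with 20 to 120 N. Pads are 22 mm wide; open, the fingers measure 114 mm over their backs; the gripper's body (76 mm by 85 mm) begins 54 mm behind the grasp point. The pads swing forward as they close: fully open they stand 13 mm farther back than shut.
Start: joints at [1.248, 0.628, 0.038, 1.517, -0.027, 0.996, -0.02], TCP at [165.119, -628.692, 231.313] pointing down, gripper open.
Joint ranges: [-3.06, 3.06], [-0.37, 2.12], [-1.25, 1.32], [0.18, 2.47], [-1.1, 4.24], [0.23, 1.98], [-2.94, 2.94]. Speed limits (rad/s): [2.57, 2.57, 3.14, 3.14, 3.14, 3.14, 3.14].

## Interface

Orientations are given as [roll, pitch, yaw] about the fixed x, y, z axes, in that order (R = Rz(yaw) Ry(pitch) Rx(roll)).
In Python, from cell import monitor, viewer, workorder gives the robot as it stands.
- The arm moves only by the tool arm_command, never from a script. Its argument "series" is one flat list of numbers, 5 for each row, row after row: the opening in per cent of the stroke, from 0 (shut) to 100 (fully open), then the shift along the tool's x, y, z in cm, then the turn about the tool's z in degrees. In form: [claw, x, y, z, roll, claw, x, y, z, roll, ...]. A call has exactly 5 rows; each row is the pose to reach, as a shift and turn from the pose commanded when the call began, along the tool's axes at that moment; what a row does not reach only later rows make up. A row lasts 1/12 s, in which the tool goes at most 41.7 mm and 7.16 degrees, less where a joint would pass 70% of its speed; a pose out of reach is approached as far as the arm can. A call with a gripper value outside its range is refused whole. The fingers move at their own pace and stop on an object; the grip force is fixed at half the most. Time passes only in rows, so rows that repeat a pose let the fingers close, or fill a call up. It gives the time, the measured TCP pose, the force, the opening and the grip force at its end, in the units of the state.
- monitor.read_state(): the state, without advancing time (a new reading comes with each control period).
- viewer.get_image(name): name is "side" or "top"; returns (picture, depth): 420x560x3 uint8, red, green, blue; 420x560 float32, mm along the optical axis (not along the pixel's ray), 0 where there is no reading.
- viewer.camera_model(name): a dict with "mtx" (3x3 intrinsics, pixels), "R" (3x3) and "t" (3): a world point X has camera coordinates R X + t. Camera axes: x right, y down, z forward; pixel columns grow to the right and rows downward; lengths in mm; the calibration is good to about 2 mm. A picture is of the moment at which its call begins. camera_model takes no time and is no camera call.
- workorder.finish_job(): hands the job in; it is judged then, once.
The state is a dict: "clock": time; "qpos": joint angles; "qd": joint speeds; "tau": joint torques, N m; "eef_pos": TCP position; "tool_rot": TCP orientation; "force": force on the tool from outside, world axes, zero at the start; "torque": the same for the moment, N m; "width": finger opening in mm; "gripper_force": force on a finger pad.
Only numpy, scipy, OpenCV 4.12 (cv2) and the standard library are available. Lean on these libraries where they do the work, as an engineer would, in place of code of your own. Each camera call takes 0.05 s, during which the arm holds its last target. There are 200 camera calls.

## Working session

There is one attempt and no reset: what is moved stays moved. The work goes in short steps, Python scripts to look and compute and a tool call to move; the robot and the scene stay as the last step left them, time stands still between calls to the robot, and variables do not carry over. Pictures are saved under pics/ and viewed, at most 10 in all, crops included, and the job is handed in when it is done.

Besides the shell and the picture viewer there is one more tool, called after "Emit:" as name(argument=value, ...), one argument or row to a line, values as JSON. arm_command: Moves the arm, as the interface text tells. Its arguments: {"type":"object","properties":{"series":{"type":"array","items":{"type":"number"}}},"required":["series"]}

```bash
mkdir -p pics; ls
python3 - <<'E'
from cell import monitor, viewer, workorder
import cv2,numpy as np
s=monitor.read_state();print(s)
for n in("top","side"):
    p,d=viewer.get_image(n);np.savez(f"pics/{n}0.npz",p=p,d=d);cv2.imwrite(f"pics/{n}0.png",cv2.resize(p[...,::-1],(800,600)))
    m=viewer.camera_model(n);print(n,{k:np.round(v,3).tolist() for k,v in m.items()})
E
```

```text
pics
{'clock': 0.0, 'qpos': array([ 1.24820484,  0.62932963,  0.03843041,  1.51840241, -0.02701967,
        0.99625704, -0.02000135]), 'qd': array([-3.82194451e-04,  5.68369977e-04,  4.09150508e-04,  4.31830407e-04,
       -7.89576659e-04,  9.85751423e-04,  7.02915969e-05]), 'tau': array([-2.47018152e-04, -5.63408697e+01,  1.22584932e+00, -1.93447798e+01,
        1.09063342e-02,  1.06571533e-02,  2.05586093e-05]), 'eef_pos': array([ 164.96600579, -628.06796239,  230.38853411]), 'tool_rot': array([-3.13971360e+00,  1.16975441e-06,  2.56787997e-01]), 'force': array([-0.1585272 , -0.27852327,  1.51181397]), 'torque': array([-0.00106883,  0.00134607, -0.01592878]), 'gripper_force': 0.0, 'width': 85.46021153658906}
top {'mtx': [[440.801, 0.0, 284.674], [0.0, 440.801, 209.123], [0.0, 0.0, 1.0]], 'R': [[0.008, -1.0, -0.012], [-0.998, -0.007, -0.063], [0.063, 0.013, -0.998]], 't': [-58.387, 558.348, 1103.836]}
side {'mtx': [[452.494, 0.0, 279.334], [0.0, 452.494, 215.986], [0.0, 0.0, 1.0]], 'R': [[-1.0, 0.001, 0.008], [-0.007, 0.403, -0.915], [-0.004, -0.915, -0.403]], 't': [559.217, 82.301, 1292.149]}
```

View pics/top0.png

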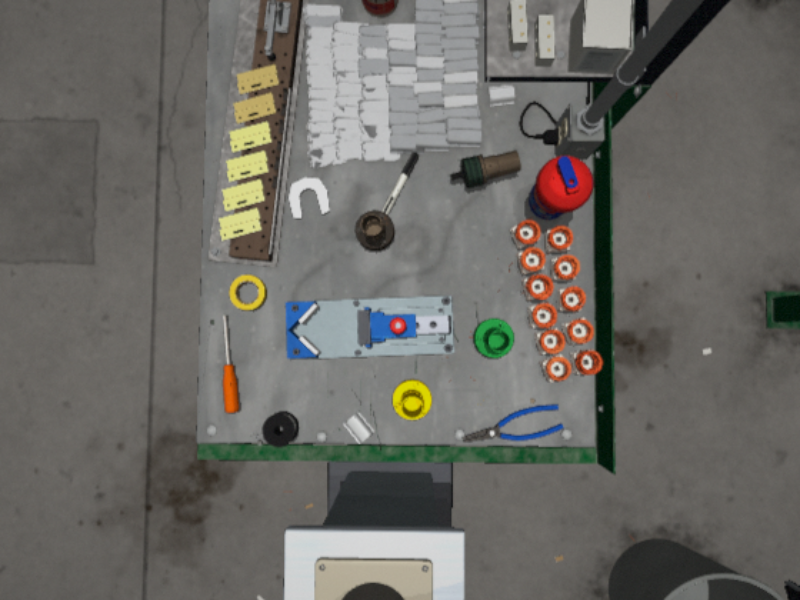

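View pics/side0.png

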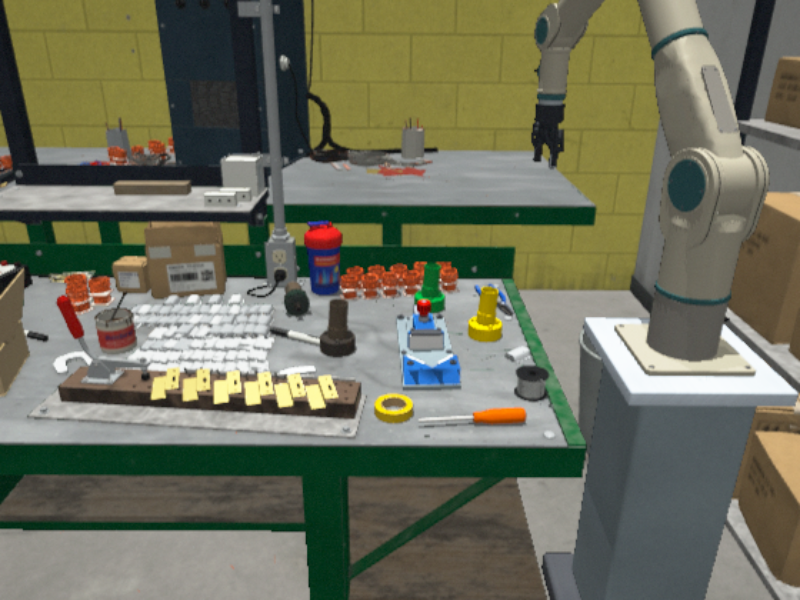

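The top view (800x600) shows the brown solenoid at (375,230), the jig's V jaw at (305,330), the red knob at (398,326), and green and yellow look-alikes at (494,338) and (412,400). The side view shows the brown solenoid standing at (338,325) with a screwdriver-like tool behind it.

```bash
cat > h.py <<'E'
import numpy as np,cv2
from cell import monitor,viewer,workorder
def cloud(n,p=None,d=None):
    if p is None:p,d=viewer.get_image(n)
    m=viewer.camera_model(n);K=m["mtx"];v,u=np.mgrid[:420,:560]
    c=np.stack([(u-K[0,2])/K[0,0]*d,(v-K[1,2])/K[1,1]*d,d],-1)
    return p,d,(c-m["t"])@m["R"]
E
python3 - <<'E'
from h import *
for n in("top","side"):
    z=np.load(f"pics/{n}0.npz");p,d,W=cloud(n,z['p'],z['d']);pi=p.astype(int);r,g,b=pi[...,0],pi[...,1],pi[...,2]
    X,Y,Z=W[...,0],W[...,1],W[...,2];ok=d>0
    print(n,"bench z",np.median(Z[ok&(abs(Z)<8)&(X>400)&(X<700)&(abs(Y)<250)]))
    red=ok&(r>150)&(g<60)&(b<60)&(Z>55)&(Z<100)&(X<560)
    q=W[red];print("knob",len(q),np.median(q,0).round(1),q.min(0).round(1),q.max(0).round(1))
    if n=="top":
        for nm,(u0,u1,v0,v1) in dict(sol=(240,285,140,180)).items():
            S=W[v0:v1,u0:u1].reshape(-1,3)
    else: S=W[205:252,218:252].reshape(-1,3)
    for a,bb in((12,29),(29,36),(36,50),(50,65),(65,80),(80,95),(95,106)):
        q=S[(S[:,2]>a)&(S[:,2]<bb)]
        if len(q):print(a,bb,len(q),q.mean(0).round(1),q.min(0).round(1),q.max(0).round(1))
    # blue + plate
    for nm,mk in dict(blue=(b>120)&(r<80)&(Z>15)&(Z<60),white=(r>200)&(g>200)&(b>200)&(Z>30)&(Z<55)).items():
        k=ok&mk&(X>380)&(X<640)&(Y>-150)&(Y<180);q=W[k];print(nm,k.sum(),q.min(0).round(),q.max(0).round())
z=np.load("pics/top0.npz")['p'][135:265,185:355,::-1]
cv2.imwrite("pics/crop0.png",cv2.resize(z,None,fx=4.6,fy=4.6,interpolation=cv2.INTER_CUBIC))
E
```

```text
top bench z -0.07263094526048389
knob 35 [509.2 -37.   85.6] [499.7 -51.3  79.1] [521.3 -27.3  88.4]
12 29 191 [685.   -3.2  23.9] [646.4 -30.   12. ] [737.7  37.7  29. ]
29 36 208 [677.9   2.6  31.1] [646.4 -28.7  29. ] [713.2  37.4  35.9]
36 50 116 [682.1   6.2  42.1] [653.2 -14.2  36.3] [703.7  31.5  48.3]
50 65 43 [675.8   2.8  56.5] [660.7 -12.2  50.1] [695.8  21.8  65. ]
65 80 18 [680.2   7.8  74.2] [660.3 -11.   68.8] [694.4  21.4  79.6]
80 95 19 [678.1   5.7  87.3] [659.6 -11.4  80.6] [693.1  20.2  94.4]
95 106 46 [676.8   7.2 100.9] [658.2 -12.2  95.5] [693.6  23.8 105. ]
blue 834 [454. -68.  16.] [551. 157.  52.]
white 60 [464. -80.  35.] [544. 132.  45.]
side bench z 0.6406466415282339
knob 23 [512.7 -30.1  84.6] [501.2 -40.5  79.8] [523.7 -22.4  86.8]
12 29 174 [683.   11.   20.6] [ 647.4 -256.2   12. ] [735.9  41.9  28.9]
29 36 123 [681.3  17.9  31.3] [647.8 -11.   29. ] [714.1  40.7  35.9]
36 50 67 [679.7  18.8  42.6] [659.5 -10.3  36.1] [707.1  35.   49.8]
50 65 70 [679.   18.6  57.5] [6.609e+02 5.000e-01 5.010e+01] [697.3  26.5  65. ]
65 80 66 [678.8  18.8  73. ] [662.6   4.4  65.2] [696.7  27.2  80. ]
80 95 78 [676.5  12.1  88.8] [659.8 -15.4  80.5] [692.9  27.   95. ]
95 106 66 [677.4   5.8  99.3] [659.5 -13.3  95.2] [693.2  25.9 103.7]
blue 598 [454. -71.  15.] [553. 162.  54.]
white 58 [ 464. -113.   39.] [545. 144.  45.]
```

View pics/crop0.png

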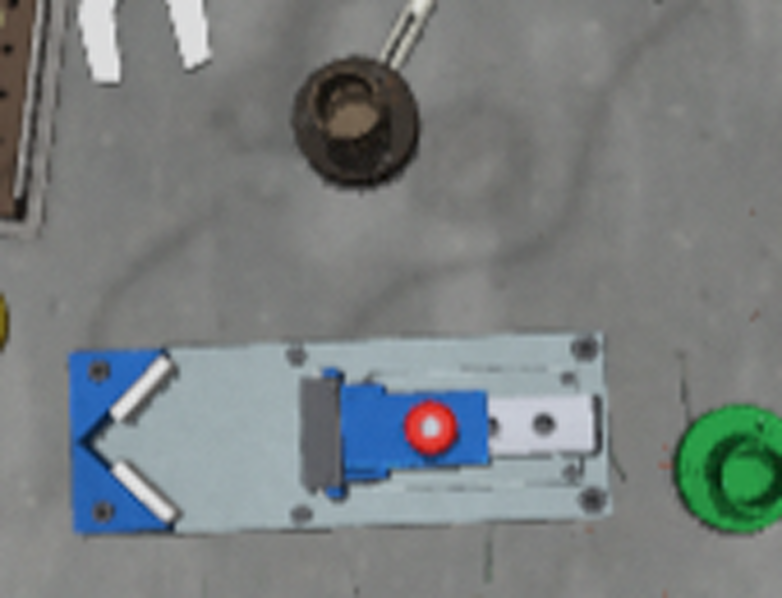

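The crop (4.6x, offset 185,135) shows the solenoid disc centred at about (356,122), with the tube top at (350,113), leaning towards the robot. The knob is at (431,428). The inner edges of the V faces run (124,421)-(176,366) and (124,460)-(180,515).

```bash
cat >> h.py <<'E'
def ray(n,u,v,z):
    m=viewer.camera_model(n);C=-m["R"].T@m["t"];k=m["R"].T@np.linalg.solve(m["mtx"],[u,v,1.]);return C+k*(z-C[2])/k[2]
def crop(cx,cy,z):return ray("top",185+(cx+.5)/4.6-.5,135+(cy+.5)/4.6-.5,z)
E
python3 - <<'E'
from h import *
z=np.load("pics/top0.npz");p,d,W=cloud("top",z['p'],z['d'])
g=p.astype(int).min(-1);V=W[205:255,195:228];gg=g[205:255,195:228]
wz=V[gg>200][:,2];print("white z",len(wz),np.percentile(wz,[10,50,90]).round(1))
s=p[135:265,185:355].astype(int).sum(-1);cr=W[135:265,185:355]
# disc: dark pixels circle
mask=(s[5:45,55:100]<235).astype(np.uint8)
n,l,st,ce=cv2.connectedComponentsWithStats(mask);i=1+st[1:,4].argmax();cs,_=cv2.findContours((l==i).astype(np.uint8),0,1)
c,r=cv2.minEnclosingCircle(max(cs,key=len));c=np.array(c)+[240,140];print("disc px",c,r,st[i],"->",ray("top",*c,30).round(1),ray("top",*c,15).round(1),"r mm",r*1070/440.8)
print("disc eye",crop(356,122,30).round(1),crop(356,122,20).round(1))
print("tube top eye",crop(350,113,100).round(1))
print("knob",crop(431,428,86).round(1))
pl=np.array([crop(*c,10)[:2] for c in((70,352),(602,333),(611,513),(76,532))]);print("plate",pl.round(1).tolist())
print("sizes",np.linalg.norm(np.diff(pl[[0,1,2,3,0]],axis=0),axis=1).round(1))
ey=(pl[0]+pl[3]-pl[1]-pl[2]);ey/=np.linalg.norm(ey);ex=np.array([ey[1],-ey[0]]);print("ey",ey,"angle of ey from world y deg",np.degrees(np.arctan2(-ey[0],ey[1])))
for h in(42,52):
    L=[]
    for a,b in(((124,421),(176,366)),((124,460),(180,515))):
        A,B=crop(*a,h)[:2],crop(*b,h)[:2];t=(B-A)/np.linalg.norm(B-A);nn=np.array([-t[1],t[0]])
        if nn@ey>0:nn=-nn
        L.append((nn,nn@A+35))
    seat=np.linalg.solve(np.array([L[0][0],L[1][0]]),[L[0][1],L[1][1]])
    k=crop(431,428,86)[:2]
    print(h,"seat",seat.round(1),"normals deg",[np.degrees(np.arctan2(n@ex,-n@ey)).round(1) for n,_ in L],"knob in seat frame x,y",((k-seat)@ex).round(1),((k-seat)@ey).round(1),"plate centre",((pl.mean(0)-seat)@ex).round(1),((pl.mean(0)-seat)@ey).round(1))
# side checks
m=viewer.camera_model("side");K=m["mtx"]
z=np.load("pics/side0.npz")['p'];
cv2.imwrite("pics/crop1.png",cv2.resize(z[195:290,205:340,::-1],None,fx=5.8,fy=5.8,interpolation=cv2.INTER_CUBIC))
for nm,P in dict(knob=np.r_[k,86],tubetop=crop(350,113,100),disc=crop(356,122,30),seat=np.r_[seat,10]).items():
    q=K@(m["R"]@P+m["t"]);q=q[:2]/q[2];print(nm,"side crop",((q-[205,195]+.5)*5.8-.5).round())
E
```

```text
white z 58 [37.1 40.7 42.9]
disc px [262.3638134  161.11089516] 14.694811820983887 [  8   7  28  29 573] -> [679.5   3.4  30. ] [682.1   4.4  15. ] r mm 35.67025555456615
disc eye [679.4   4.3  30. ] [681.1   5.   20. ]
tube top eye [672.    2.9 100. ]
knob [510.1 -40.1  86. ]
plate [[552.5, 163.8], [565.3, -132.7], [465.5, -138.0], [452.5, 158.4]]
sizes [296.7  99.9 296.7 100.1]
ey [-0.0435782   0.99905002] angle of ey from world y deg 2.4976377077962173
42 seat [504.1  88.2] normals deg [np.float64(-45.2), np.float64(43.9)] knob in seat frame x,y 0.4 -128.4 plate centre 1.6 -75.5
52 seat [503.9  86.3] normals deg [np.float64(-45.2), np.float64(43.9)] knob in seat frame x,y 0.7 -126.5 plate centre 1.8 -73.6
knob side crop [535.  91.]
tubetop side crop [198.  97.]
disc side crop [186. 231.]
seat side crop [554. 351.]
```

View pics/crop1.png

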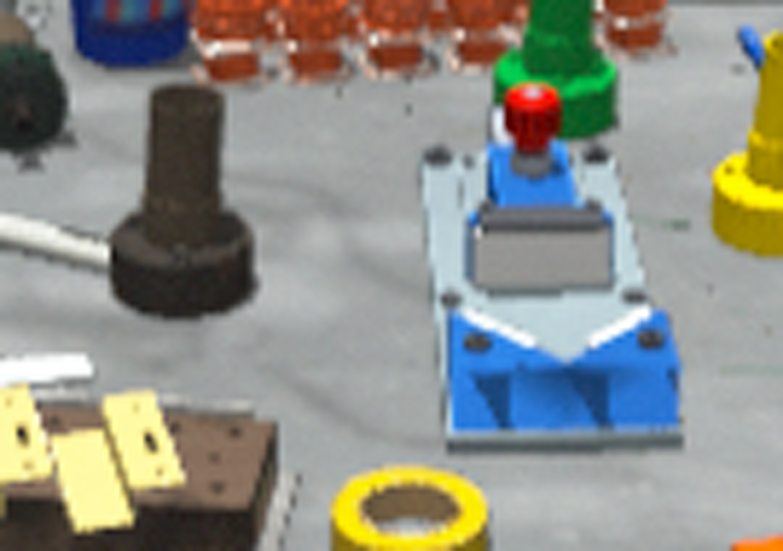

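Emit:
arm_command(
  series=[100,3.2,-2.4,0,6,100,6.4,-4.7,0,12,100,9.7,-7.1,0,18,100,12.9,-9.4,0,24,100,16.1,-11.8,0,30],
)

```text
clock: 0.52
eef_pos: [291.6, -472.0, 230.9]
tool_rot: [-3.141, 0.0, -0.273]
force: [1.4, 0.1, 0.1]
width: 85.7
gripper_force: 0.0
```

Emit:
arm_command(
  series=[100,1.6,-3.8,0,0,100,3.3,-7.5,0,0,100,4.9,-11.3,0,0,100,6.6,-15.0,0,0,100,8.2,-18.8,0,0],
)

```text
clock: 0.93
eef_pos: [420.4, -312.2, 231.2]
tool_rot: [-3.142, 0.0, -0.267]
force: [-0.2, -0.4, 0.3]
width: 85.5
gripper_force: 0.0
```

Emit:
arm_command(
  series=[100,1.6,-3.8,0,0,100,3.3,-7.5,0,0,100,4.9,-11.3,0,0,100,6.6,-15.0,0,0,100,8.2,-18.8,0,0],
)

```text
clock: 1.35
eef_pos: [549.0, -152.5, 231.1]
tool_rot: [3.141, 0.0, -0.267]
force: [1.6, -0.1, 0.4]
width: 85.3
gripper_force: 0.0
```

Emit:
arm_command(
  series=[100,1.6,-3.8,0,0,100,3.3,-7.5,0,0,100,4.9,-11.3,0,0,100,6.6,-15.0,0,0,100,8.3,-18.8,0,0],
)

```text
clock: 1.77
eef_pos: [678.4, 6.9, 230.9]
tool_rot: [3.141, 0.001, -0.267]
force: [0.0, -0.2, -1.8]
width: 85.3
gripper_force: 0.0
```

Emit:
arm_command(
  series=[100,0,0.1,4,0,100,0,0.1,8,0,100,0,0.1,12,0,100,0,0.1,15.5,0,100,0,0.1,17.9,0],
)

```text
clock: 2.18
eef_pos: [674.9, 4.5, 47.9]
tool_rot: [3.14, 0.005, -0.266]
force: [0.5, 0.0, -0.0]
width: 85.1
gripper_force: 0.0
```

Emit:
arm_command(
  series=[20,0,0,0,0,20,0,0,0,0,20,0,0,0,0,20,0,0,0,0,20,0,0,0,0],
)

```text
clock: 2.6
eef_pos: [679.7, 4.3, 55.2]
tool_rot: [-3.14, -0.005, -0.267]
force: [-0.5, 0.1, 4.6]
width: 37.0
gripper_force: 61.1
```

Emit:
arm_command(
  series=[20,0,0,0,0,20,0,0,0,0,20,0,0,0,0,20,0,0,0,0,20,0,0,0,0],
)

```text
clock: 3.02
eef_pos: [679.7, 4.3, 55.2]
tool_rot: [-3.14, -0.005, -0.267]
force: [0.4, 0.3, 6.5]
width: 36.6
gripper_force: 61.4
```

Emit:
arm_command(
  series=[20,0,0,-1.0,0,20,0,0,-2.5,0,20,0,0,-5,0,20,0,0,-7,0,20,0,0,-7,0],
)

```text
clock: 3.43
eef_pos: [680.2, 4.1, 127.0]
tool_rot: [-3.14, -0.007, -0.267]
force: [1.6, -0.2, -3.9]
width: 37.3
gripper_force: 61.2
```

Emit:
arm_command(
  series=[20,0,0,0,0,20,0,0,0,0,20,0,0,0,0,20,0,0,0,0,20,0,0,0,0],
)

```text
clock: 3.85
eef_pos: [676.8, 4.2, 120.9]
tool_rot: [3.141, 0.002, -0.267]
force: [0.9, -0.4, -4.5]
width: 37.1
gripper_force: 61.1
```

Run:
```python
from h import *
s=monitor.read_state();print(s['eef_pos'],s['tool_rot'],s['force'])
p,d,W=cloud("side");np.savez("pics/side1.npz",p=p,d=d)
a=p[125:260,190:330];cv2.imwrite("pics/s1.png",cv2.resize(a[...,::-1],None,fx=4.4,fy=4.4,interpolation=cv2.INTER_CUBIC))
```

```text
[676.75027176   4.2434387  120.94065329] [ 3.14086266e+00  2.23008142e-03 -2.66847830e-01] [ 0.91307443 -0.3744029  -4.49666364]
```

View pics/s1.png

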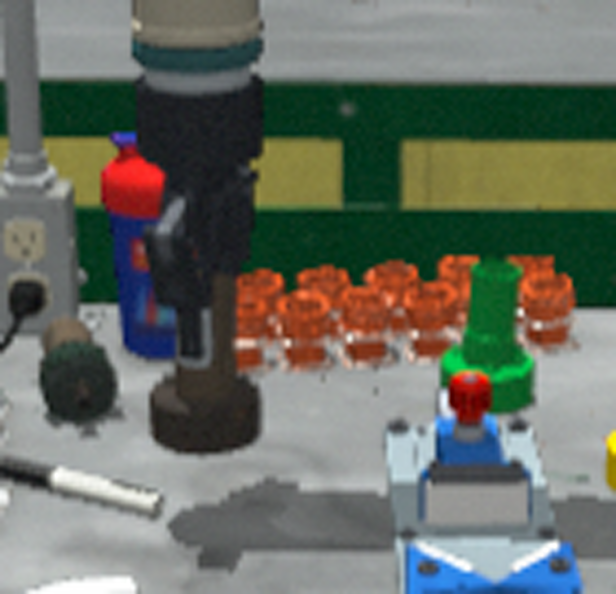

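The side view shows the solenoid held upright in the fingers, with the disc at (205,415) in the crop and clear of the white-handled tool. I'm carrying it over to the jig now.

Emit:
arm_command(
  series=[20,-2.5,-0.35,0,0,20,-6,-0.85,0,0,20,-9.5,-1.3,0,0,20,-13,-1.8,0,0,20,-15.5,-2.2,0,0],
)

```text
clock: 4.32
eef_pos: [530.1, 67.6, 122.0]
tool_rot: [3.141, 0.004, -0.266]
force: [-0.8, 1.6, -4.9]
width: 36.5
gripper_force: 60.9
```

Emit:
arm_command(
  series=[20,-1.7,-0.2,0,0,20,-2.8,-0.35,0,0,20,-3.2,-0.4,0,0,20,-3.2,-0.4,0,0,20,-3.2,-0.4,0,0],
)

```text
clock: 4.73
eef_pos: [505.4, 78.4, 122.5]
tool_rot: [-3.141, -0.002, -0.267]
force: [0.2, 0.1, -4.7]
width: 36.7
gripper_force: 60.9
```

Emit:
arm_command(
  series=[20,0,0,1,0,20,0,0,2.5,0,20,0,0,3.7,0,20,0,0,4.2,0,20,0,0,4.2,0],
)

```text
clock: 5.15
eef_pos: [503.7, 78.0, 78.6]
tool_rot: [3.14, 0.002, -0.268]
force: [0.0, 0.5, -4.7]
width: 36.7
gripper_force: 61.0
```

Run:
```python
from h import *
s=monitor.read_state();print(s['eef_pos'],s['tool_rot'],s['force'])
p,d,W=cloud("side")
a=p[195:290,250:370];cv2.imwrite("pics/s2.png",cv2.resize(a[...,::-1],None,fx=6,fy=6,interpolation=cv2.INTER_CUBIC))
```

```text
[503.69525674  77.95409721  78.64951788] [ 3.14022974e+00  2.09217402e-03 -2.67846879e-01] [ 0.01126286  0.5193396  -4.71786313]
```

View pics/s2.png

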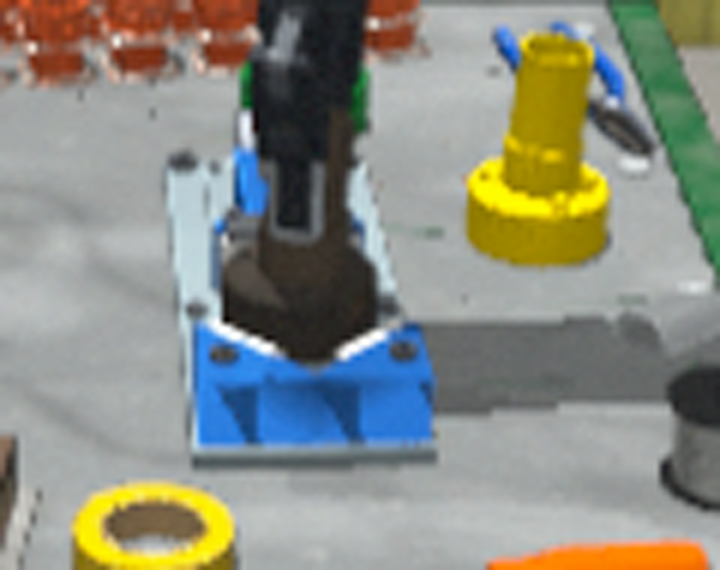

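The disc hangs centred between the V faces, with its middle at about (299,290) and the V apex at (316,360). It is a little above the plate, so I'm lowering it gently.

Emit:
arm_command(
  series=[20,0,0,0.4,0,20,0,0,0.8,0,20,0,0,1.0,0,20,0,0,1.1,0,20,0,0,1.1,0],
)

```text
clock: 5.62
eef_pos: [504.1, 78.7, 69.3]
tool_rot: [-3.142, -0.0, -0.267]
force: [-0.5, 0.8, -5.2]
width: 37.0
gripper_force: 61.0
```

Emit:
arm_command(
  series=[20,0,0,0.1,0,20,0,0,0.1,0,20,0,0,0.2,0,20,0,0,0.2,0,20,0,0,0.2,0],
)

```text
clock: 6.03
eef_pos: [504.1, 78.7, 67.3]
tool_rot: [-3.142, -0.0, -0.267]
force: [-0.5, -0.3, -5.1]
width: 36.9
gripper_force: 61.0
```

Emit:
arm_command(
  series=[20,0,0,0.1,0,20,0,0,0.1,0,20,0,0,0.2,0,20,0,0,0.2,0,20,0,0,0.2,0],
)

```text
clock: 6.45
eef_pos: [504.1, 78.7, 65.3]
tool_rot: [-3.142, -0.0, -0.267]
force: [-0.5, 0.2, -5.9]
width: 36.9
gripper_force: 61.3
```

Emit:
arm_command(
  series=[20,0,0,0,0,20,0,0,0.1,0,20,0,0,0.1,0,20,0,0,0.1,0,20,0,0,0.1,0],
)

```text
clock: 6.87
eef_pos: [504.0, 78.6, 65.2]
tool_rot: [-3.141, -0.0, -0.267]
force: [-3.5, -1.4, 4.7]
width: 36.9
gripper_force: 62.1
```

Emit:
arm_command(
  series=[55,0,0,0,0,65,0,0,0,0,75,0,0,0,0,75,0,0,0,0,75,0,0,0,0],
)

```text
clock: 7.28
eef_pos: [504.2, 78.7, 64.3]
tool_rot: [-3.142, -0.0, -0.267]
force: [0.2, 0.5, -0.2]
width: 63.9
gripper_force: 0.0
```

Emit:
arm_command(
  series=[75,0,0,-1,0,75,0,0,-3,0,75,0,0,-6,0,75,0,0,-8.5,0,75,0,0,-8.5,0],
)

```text
clock: 7.7
eef_pos: [507.2, 79.0, 154.2]
tool_rot: [-3.138, -0.008, -0.267]
force: [1.1, 0.6, -0.0]
width: 64.5
gripper_force: 0.0
```

Emit:
arm_command(
  series=[100,0.9,2.8,0,-4,100,1.9,5.6,0,-9,100,2.8,8.5,0,-14,100,3.5,10.6,0,-17.8,100,3.7,11.3,0,-17.8],
)

```text
clock: 8.12
eef_pos: [509.8, -44.8, 149.7]
tool_rot: [3.139, -0.0, 0.04]
force: [-1.0, -0.7, -0.8]
width: 85.5
gripper_force: 0.0
```

Emit:
arm_command(
  series=[100,0,0,0,0,100,0,0,0,0,100,0,0,0,0,100,0,0,0,0,100,0,0,0,0],
)

```text
clock: 8.53
eef_pos: [509.9, -38.4, 149.3]
tool_rot: [-3.141, 0.0, 0.046]
force: [-0.3, -0.1, -0.8]
width: 85.5
gripper_force: 0.0
```

Run:
```python
from h import *
s=monitor.read_state();print(s['eef_pos'],s['tool_rot'],s['force'])
p,d,W=cloud("side");np.savez("pics/side3.npz",p=p,d=d)
a=p[175:290,250:370];cv2.imwrite("pics/s3.png",cv2.resize(a[...,::-1],None,fx=5,fy=5,interpolation=cv2.INTER_CUBIC))
```

```text
[509.93255688 -38.41109877 149.26749882] [-3.14104170e+00  1.50516633e-04  4.61322095e-02] [-0.29756488 -0.12301121 -0.84071001]
```

View pics/s3.png

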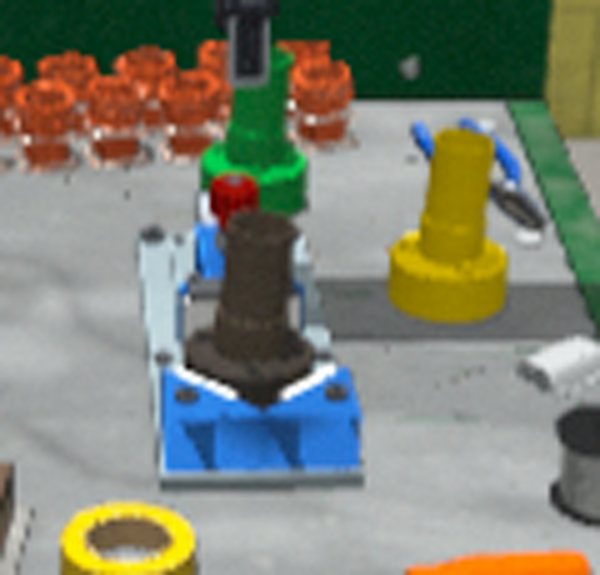

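The solenoid stands upright on its disc in the V jaws, with the disc at about (250,350) in the crop. The gripper hangs over the knob, which is at (235,200). Going down to grip it.

Emit:
arm_command(
  series=[100,0,0.1,2.5,0,100,0,0.1,5.5,0,100,0,0.1,8,0,100,0,0.1,9.2,0,100,0,0.1,9.2,0],
)

```text
clock: 9.0
eef_pos: [508.0, -40.3, 54.8]
tool_rot: [-3.141, 0.005, 0.045]
force: [-0.3, 0.2, -0.6]
width: 85.5
gripper_force: 0.0
```

Emit:
arm_command(
  series=[70,0,0,0,0,60,0,0,0,0,50,0,0,0,0,42,0,0,0,0,42,0,0,0,0],
)

```text
clock: 9.42
eef_pos: [510.6, -41.1, 58.2]
tool_rot: [3.141, -0.002, 0.044]
force: [0.5, -0.3, -0.2]
width: 36.3
gripper_force: 0.0
```

Emit:
arm_command(
  series=[30,0,0,0,0,20,0,0,0,0,12,0,0,0,0,12,0,0,0,0,12,0,0,0,0],
)

```text
clock: 9.83
eef_pos: [510.5, -41.1, 58.2]
tool_rot: [3.142, -0.001, 0.044]
force: [-1.3, -0.5, 7.0]
width: 26.3
gripper_force: 58.5
```

Emit:
arm_command(
  series=[12,0,0,-0.3,0,12,0,0,-0.7,0,12,0,0,-1.0,0,12,0,0,-1.25,0,12,0,0,-1.25,0],
)

```text
clock: 10.25
eef_pos: [510.4, -41.1, 70.0]
tool_rot: [3.142, -0.001, 0.044]
force: [2.2, 0.0, -9.4]
width: 26.2
gripper_force: 59.4
```

Emit:
arm_command(
  series=[12,0,0,0,0,12,0,0,0,0,12,0,0,0,0,12,0,0,0,0,12,0,0,0,0],
)

```text
clock: 10.67
eef_pos: [510.3, -41.1, 69.7]
tool_rot: [3.142, -0.001, 0.044]
force: [4.0, 0.3, -7.8]
width: 26.4
gripper_force: 59.4
```

Emit:
arm_command(
  series=[12,0,0,-0.15,0,12,0,-0.3,-0.15,0,12,0,-0.8,-0.15,0,12,0,-1.3,-0.15,0,12,0,-1.8,-0.15,0],
)

```text
clock: 11.08
eef_pos: [509.5, -23.4, 71.4]
tool_rot: [3.141, -0.001, 0.043]
force: [3.9, -2.7, -9.4]
width: 26.3
gripper_force: 59.5
```

Emit:
arm_command(
  series=[12,0,-0.3,0,0,12,0,-0.6,0,0,12,0,-0.9,0,0,12,0,-1.1,0,0,12,0,-1.1,0,0],
)

```text
clock: 11.5
eef_pos: [509.0, -12.6, 71.4]
tool_rot: [3.141, -0.001, 0.044]
force: [5.4, -2.6, -9.6]
width: 26.2
gripper_force: 59.6
```

Emit:
arm_command(
  series=[12,0.1,-0.1,0,0,12,0.1,-0.1,0,0,12,0.1,-0.1,0.2,0,12,0.1,-0.1,0.4,0,12,0.1,-0.1,0.6,0],
)

```text
clock: 11.92
eef_pos: [509.0, -12.0, 65.2]
tool_rot: [3.14, 0.001, 0.043]
force: [1.7, -4.1, -7.5]
width: 26.2
gripper_force: 59.7
```

Emit:
arm_command(
  series=[12,0,0,0.2,0,12,0,0,0.4,0,12,0,0,0.6,0,12,0,0,0.6,0,12,0,0,0.6,0],
)

```text
clock: 12.33
eef_pos: [509.0, -12.0, 59.3]
tool_rot: [3.141, 0.001, 0.043]
force: [1.7, -5.1, -5.1]
width: 26.4
gripper_force: 59.8
```

Emit:
arm_command(
  series=[12,0,0,0.1,0,12,0,0,0.1,0,12,0,0,0.2,0,12,0,0,0.2,0,12,0,0,0.2,0],
)

```text
clock: 12.75
eef_pos: [509.1, -11.9, 58.3]
tool_rot: [3.141, 0.001, 0.043]
force: [-0.6, -4.6, 5.0]
width: 26.2
gripper_force: 61.3
```

Emit:
arm_command(
  series=[12,0,0,0.1,0,12,0,0,0.1,0,12,0,0,0.1,0,12,0,0,0.1,0,12,0,0,0.1,0],
)

```text
clock: 13.17
eef_pos: [509.2, -11.9, 58.2]
tool_rot: [3.141, 0.0, 0.043]
force: [-2.9, -5.4, 15.3]
width: 26.4
gripper_force: 62.4
```

Run:
```python
from h import *
s=monitor.read_state();print(s['eef_pos'],s['tool_rot'],s['force'],s['gripper_force'])
p,d,W=cloud("side");q,_,_=cloud("top")
a=cv2.resize(p[175:290,250:345,::-1],(380,460),interpolation=cv2.INTER_CUBIC);b=cv2.resize(q[165:270,190:290,::-1],(400,460),interpolation=cv2.INTER_CUBIC)
cv2.imwrite("pics/s4.png",np.hstack([a,b]))
```

```text
[509.17064739 -11.87005503  58.15201598] [3.14089442e+00 1.44022417e-04 4.30053580e-02] [-2.94405782 -5.39100171 15.30253881] 62.369563579559326
```

View pics/s4.png

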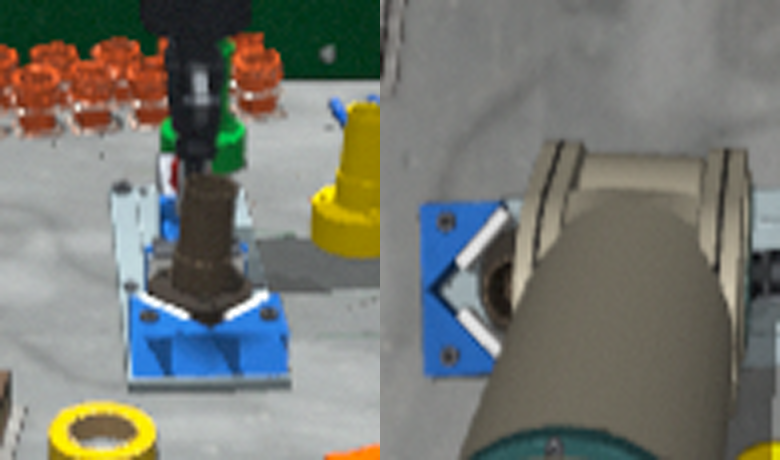

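The side view shows the solenoid upright in the V with the gripper on the knob. The top view shows the disc's left edge at about (478,280), between the white faces. I'll check how far home it is.

Run:
```python
from h import *
q,_,_=cloud("top");m=viewer.camera_model("top");K=m["mtx"]
def px(P):
    c=K@(m["R"]@np.array(P)+m["t"]);return c[:2]/c[2]
o=np.array([195,205]);f=12
im=cv2.resize(q[205:253,195:245,::-1],None,fx=f,fy=f,interpolation=cv2.INTER_CUBIC)
raw=im.copy();seat=np.array([504.1,88.2]);ey=np.array([-.0436,.999])
for sh,col in((0,(0,0,255)),(-3,(0,255,255)),(-9,(255,0,255))):
    c=seat+sh*ey
    pts=[(px([c[0]+35*np.cos(t),c[1]+35*np.sin(t),40])-o+.5)*f for t in np.linspace(0,6.3,90)]
    cv2.polylines(im,[np.int32(pts)],False,col,1)
cv2.imwrite("pics/s5.png",im)
```

```text
(no output)
```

View pics/s5.png

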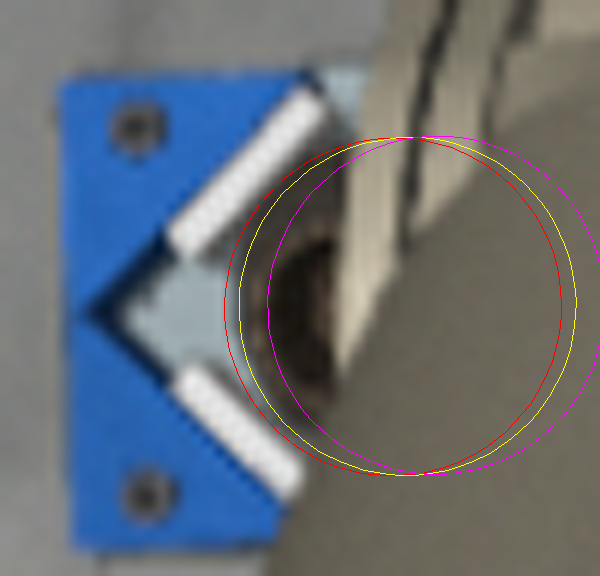

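```bash
python3 -c "
from h import *
print(workorder.finish_job())"
```

```text
the job is handed in; nothing more can be done
None
```

The job is handed in at about 13 s: the solenoid stands upright in the V jaws, about 2 mm short of seated in the last picture. The section is one hole along (about 29 mm of travel measured), the pin is home, and the gripper is still holding the knob down with about 15 N.

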